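# Take the left-hand nut off the inspection spindle

### The arm

A 6-joint arm with a two-finger parallel gripper is mounted at the origin on the work surface. World frame = base frame: x ahead of the robot, y to its left, z up, the work surface at z = 0. Lengths are in m, angles in rad, forces in N, time in s.
With the tool pointing down it reaches from about 0.25 to 0.775 m from the base axis. Payload 4 kg.
Tool frame: the origin (TCP) lies midway between the tips of the shut fingers; the grasp point (between the pads) lies grip_point_offset behind it (grip_point_offset is the distance from the TCP to the grasp point, in m); z points along the fingers, y is the line along which they close (so a half turn about z gives the same grasp; the last joint's range is limited). The gripper opens to 94 mm and grips with 3 to 60 N. Pads are 16 mm wide; open, the fingers measure 119 mm over their backs; the gripper's body (75 mm by 177 mm) begins 78 mm behind the grasp point.
Start: joints at [-1.365, 0.087, 1.371, -0, 1.684, -0.103], TCP at [0.167, -0.524, 0.206] pointing down, gripper open.
Joint ranges: [-3.1, 3.1], [-0.76, 2.03], [0.27, 2.55], [-1.08, 4.22], [0.17, 2.65], [-2.57, 2.57]. Speed limits (rad/s): [2.79, 2.79, 3.14, 3.14, 3.14, 3.14].

### API

Orientations are given as [roll, pitch, yaw] about the fixed x, y, z axes, in that order (R = Rz(yaw) Ry(pitch) Rx(roll)).
In Python, from bench import * gives the robot as it stands. The module is installed in compiled form; this text tells all that it offers.
- The arm moves only by the tool apply_moves, never from a script. Its argument "commands" is a list of rows, each a list of 7 numbers: the turn, a rotation vector about the world's x, y, z in rad, then the shift along the world's x, y, z in m, then the opening in per cent of the stroke, from 0 (shut) to 100 (fully open). In form: [[ax, ay, az, x, y, z, jaw], ...]. A call has exactly 5 rows; each row is the pose to reach, as a shift and turn from the pose commanded when the call began; what a row does not reach only later rows make up. A row lasts 1/10 s, in which the tool goes at most 50 mm and 8.59 degrees, less where a joint would pass 70% of its speed; a pose out of reach is approached as far as the arm can. A call with a gripper value outside its range is refused whole. The fingers move at their own pace and stop on an object; the grip force is fixed at half the most. Time passes only in rows, so rows that repeat a pose let the fingers close, or fill a call up. It gives the time, the measured TCP pose, the force, the opening and the grip force at its end, in the units of the state.
- get_obs(): the state, without advancing time (a new reading comes with each control period).
- snapshot(name): name is "scene" or "top" or "wrist"; returns a dict with "pixels" (400x640x3 uint8, red, green, blue), "vertical_fov" (degrees; the focal length in pixels is half the picture's height over the tangent of half this angle, whatever the lens; pixels are square), "cx", "cy" (the principal point, pixels), "rvec" (rotation vector, rad) and "tvec" (3), from world to camera coordinates, as OpenCV has them. Camera axes: x right, y down, z forward; pixel columns grow to the right and rows downward; lengths in m; the calibration is good to about 2 mm. A picture is of the moment at which its call begins. There is no depth.
- close_job(): hands the job in; it is judged then, once.
Trained networks look in the newest picture that a camera, given by its name, has taken for a name from the list of things; names that differ only in an ending like _2 or _b are one class to them, and where a whole thing is asked for, a point or a joint stands for the part that bears it (a point fixed in the world has none). Each returns a list of dicts, best first, with "score" (0 to 1); they miss things now and then, are a little off and sometimes report something else, mostly with a low value. They report only what shows in the picture. A call takes as long as a camera call. They do not tell look-alikes from the thing itself.
- masks_of(camera, query): "mask" (400x640 bool, what is visible of it) and "extent" ([left, top, right, bottom] in pixels, round what is visible of it).
- place_of(camera, query): "pixel" ([column, row] in pixels: a listed point, or the origin of a listed thing).
The state is a dict: "time": time; "joint_positions": joint angles; "qvel": joint speeds; "joint_torque": joint torques, N m; "tool_pos": TCP position; "ee_rot": TCP orientation; "wrist_force": force on the tool from outside, world axes, zero at the start; "wrist_torque": the same for the moment, N m; "width": finger opening in m; "finger_force": force on a finger pad.
Only numpy, scipy, OpenCV 4.12 (cv2) and the standard library are available. Lean on these libraries where they do the work, as an engineer would, in place of code of your own. Each camera call takes 0.05 s, during which the arm holds its last target. There are 200 camera calls.

### The job

The steel nut on the inspection spindle has a left-hand (reverse) thread: unscrew it completely, easing it up just as fast as the thread lets it climb, without forcing or jamming it. Lift it clear and set it down gently, flat and the same way up, in the empty compartment of the grey tray, then let go; leave everything else on the bench where it is.

Things in the scene. Friction and masses are not known exactly. Their poses are not given: they have to be found in the camera images.
- nut: Loose plain steel twelve-sided nut, 50 mm across flats, 34 mm high (plus 1.5 mm bevel), about 0.27 kg, open bore 35 mm. Origin: centre of its underside; z up along the bore; its x and y axes are normals of flats, with a flat every 30 degrees. Starts run down on the spindle, resting on the flange. Left-hand thread: clockwise seen from above (yaw decreasing) it climbs; anticlockwise jams it down.
- nut_grip (a point): Point on the nut's axis, 24 mm above its underside: good height to grip it by two opposite flats. A grip of 30 N turns it without slip; fingers fit all round. A light upward pull of 4 to 8 N (its weight included) while turning keeps it climbing freely. Thread play: about 1.5 mm axially, 1 to 2 mm sideways. Let go part-way it stays in the thread, sinking at most by the play.
- stand: Fixed spindle stand: grey cast block 120 x 120 x 40 mm, above it a grey neck and a steel flange 80 mm across whose top, on which the nut rests, is 80 mm above the bench. A dark steel spindle with thick thread ribs (31 mm over the ribs) rises from the flange; it does not turn. Origin: centre of the block's underside, on the spindle axis; z up.
- spindle_top (a point): Centre of the top end of the threaded spindle, 44 mm above the flange top and 124 mm above the bench. The thread is steep and three-start; its climb per turn is not known, so feel for it. The nut comes out of the thread after 3.3 to 4.2 rad of turning, 17 to 20 mm up; by 22 mm above the flange it is free. Several grasps are needed.
- tray: Fixed open grey plastic tray, 160 mm along its x, 225 mm along its y, 30 mm high, walls and floor 5 mm, a full-height divider along its x in the middle making two compartments of 150 x 107 mm. Origin: centre of its underside. The compartment on its -y side holds a sample ring and a pin; the one on its +y side is empty.
- tray_empty (a point): Centre of the floor of the tray's empty compartment (5 mm above the bench), axes as the tray's.
- sample_ring: Bystander: steel ring 42 mm across, 16 mm high, in the tray's other compartment. Origin: centre of underside.
- sample_pin: Bystander: upright steel pin 14 mm across, 34 mm high, in the tray's other compartment. Origin: centre of underside.
- setting_ring: Bystander: steel setting ring 48 mm across, 20 mm high, on the bench between stand and tray. Origin: centre of underside.
- plug_gauge: Bystander: small steel plug gauge standing on its 34 mm disc, 50 mm high, on the bench between stand and tray. Origin: centre of underside.
- gauge_case: Bystander: wooden case 90 x 130 x 35 mm, at the back. Origin: centre of underside.
- oil_jar: Bystander: jar 52 mm across, 75 mm high, at the back. Origin: centre of underside.
- driver: Bystander: screwdriver lying at the back.
- pin_cup: Bystander: dark metal cup 64 mm across, 60 mm high, at the back. Origin: centre of underside.
Mind the look-alikes: they are no part of the job. Leave any green look-alike of the nut alone.

How it is judged:
By the outcome, as a careful person would: the job done as asked, in the order asked, and still so for the second after the job is handed in, with the robot touching nothing.
It also fails if it takes over 66 s, if anything falls off the work surface, if the arm or the gripper's body presses on something with over 40 N, if the wrist force passes 120 N, or if a joint passes its speed limit or range.

## Working session

There is one attempt and no reset: what is moved stays moved. The work goes in short steps, Python scripts to look and compute and a tool call to move; the robot and the scene stay as the last step left them, time stands still between calls to the robot, and variables do not carry over. Pictures are saved under pics/ and viewed, at most 10 in all, crops included, and the job is handed in when it is done.

Besides the shell and the picture viewer there is one more tool, called in YAML: its name, and indented under it one key for each argument. apply_moves: Moves the arm, as the interface text tells. Its arguments: {"type":"object","properties":{"commands":{"type":"array"}},"required":["commands"]}

```bash
mkdir -p pics; cat > h.py <<'E'
from bench import *
import numpy as np, cv2
def cam(s):
    f=200/np.tan(np.radians(s["vertical_fov"])/2)
    R=cv2.Rodrigues(np.array(s["rvec"],float))[0]; t=np.array(s["tvec"],float).ravel()
    return f,R,t
def ray(s,p,z):
    f,R,t=cam(s); d=R.T@np.array([(p[0]-s["cx"])/f,(p[1]-s["cy"])/f,1.]); o=-R.T@t
    return o+d*(z-o[2])/d[2]
def proj(s,X):
    f,R,t=cam(s); c=R@np.array(X)+t; return c[:2]/c[2]*f+[s["cx"],s["cy"]]
def save(s,n): cv2.imwrite("pics/"+n,s["pixels"][:,:,::-1])
E
python3 - <<'E'
from h import *
o=get_obs(); print({k:np.round(v,3).tolist() for k,v in o.items()})
try: print(grip_point_offset)
except Exception as e: print(e)
Z=dict(nut=.08,nut_grip=.104,spindle_top=.124,stand=0,tray=0,tray_empty=.005,setting_ring=0,plug_gauge=0)
im=[]
for c in("scene","top"):
    s=snapshot(c); im.append(s["pixels"])
    print(c,-cam(s)[1].T@cam(s)[2])
    for q,z in Z.items():
        for r in place_of(c,q)[:2]: print(c,q,round(r["score"],2),np.round(r["pixel"]),np.round(ray(s,r["pixel"],z),4))
cv2.imwrite("pics/a.png",cv2.resize(np.vstack(im)[:,:,::-1],(480,600)))
for c,i in zip(("s","t"),im): cv2.imwrite(f"pics/{c}.png",i[:,:,::-1])
E
```

```text
{'time': 0.0, 'joint_positions': [-1.365, 0.088, 1.372, 0.0, 1.684, -0.103], 'qvel': [-0.001, 0.001, -0.002, 0.003, 0.001, -0.0], 'joint_torque': [0.0, -34.018, -30.243, 0.072, 0.033, -0.0], 'tool_pos': [0.167, -0.523, 0.204], 'ee_rot': [-3.139, -0.0, 0.309], 'wrist_force': [-0.271, 0.102, 0.316], 'wrist_torque': [-0.026, 0.027, 0.005], 'finger_force': 0.0, 'width': 0.094}
0.0188
scene [ 1.26101183 -0.25466669  0.62258461]
scene nut 0.97 [206. 205.] [ 0.501  -0.2631  0.08  ]
scene nut 0.77 [233. 270.] [ 0.7251 -0.2329  0.08  ]
scene nut_grip 0.94 [204. 197.] [ 0.5039 -0.2664  0.104 ]
scene nut_grip 0.94 [229. 264.] [ 0.7327 -0.2379  0.104 ]
scene spindle_top 0.62 [200. 194.] [ 0.5176 -0.2719  0.124 ]
scene stand 0.72 [209. 231.] [ 0.4992 -0.2677  0.    ]
scene tray 0.85 [397. 214.] [0.5617 0.2117 0.    ]
scene tray_empty 0.89 [415. 202.] [0.5348 0.2794 0.005 ]
scene setting_ring 0.69 [301. 189.] [ 0.3847 -0.0016  0.    ]
scene plug_gauge 0.49 [332. 254.] [ 0.6566 -0.0037  0.    ]
top [ 0.47778905 -0.02570899  1.30280252]
top nut 0.59 [379. 181.] [ 0.6258 -0.2202  0.08  ]
top nut 0.55 [440. 243.] [ 0.4517 -0.3869  0.08  ]
top nut_grip 0.76 [442. 242.] [ 0.453  -0.3845  0.104 ]
top nut_grip 0.57 [378. 181.] [ 0.6218 -0.2114  0.104 ]
top spindle_top 0.97 [398. 226.] [ 0.4979 -0.2621  0.124 ]
top stand 0.59 [393. 226.] [ 0.4986 -0.2723  0.    ]
top tray 0.6 [226. 203.] [0.5681 0.2256 0.    ]
top tray 0.32 [399. 226.] [ 0.5003 -0.2884  0.    ]
top tray_empty 0.87 [216. 207.] [0.5576 0.2526 0.005 ]
top setting_ring 0.54 [300. 264.] [0.3865 0.0052 0.    ]
top plug_gauge 0.59 [304. 175.] [ 0.6525 -0.0081  0.    ]
top plug_gauge 0.22 [246. 214.] [0.5346 0.1661 0.    ]
```

View pics/t.png

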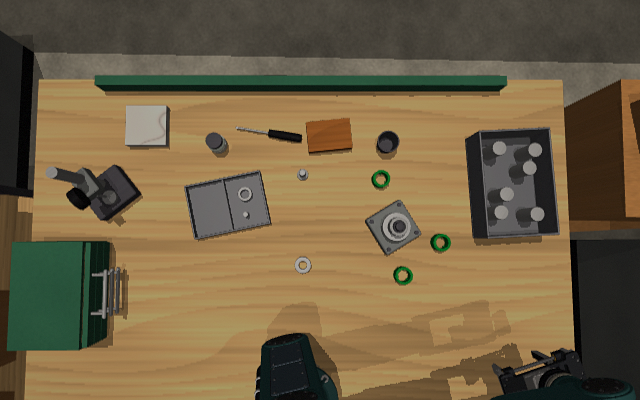

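View pics/s.png

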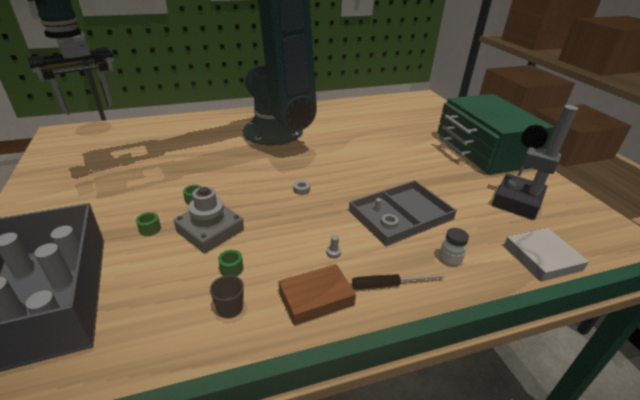

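The scene view shows the steel nut on the stand at about (205,200). The top view shows it at about (397,226). The green look-alikes are at (381,180), (440,243) and (403,275) in the top view. The tray's empty compartment is the left half there, around (209,209). The two cameras disagree on the tray, so I'll measure it by mask later. First I'll move over the spindle, winding the wrist back on the way so there is plenty of clockwise range.

apply_moves:
  commands:
    - [0,0,0.14,0.033,0.026,0.004,100]
    - [0,0,0.28,0.066,0.052,0.008,100]
    - [0,0,0.42,0.1,0.078,0.012,100]
    - [0,0,0.56,0.133,0.104,0.016,100]
    - [0,0,0.7,0.166,0.129,0.02,100]

```text
time: 1.4
tool_pos: [0.3343, -0.3938, 0.2259]
ee_rot: [3.141, 0.0, 1.014]
wrist_force: [0.7, -0.3, 0.4]
width: 0.094
finger_force: 0.0
```

apply_moves:
  commands:
    - [0,0,0.14,0.033,0.026,0.004,100]
    - [0,0,0.28,0.066,0.052,0.008,100]
    - [0,0,0.42,0.1,0.078,0.012,100]
    - [0,0,0.56,0.133,0.104,0.016,100]
    - [0,0,0.7,0.166,0.129,0.02,100]

```text
time: 1.9
tool_pos: [0.5004, -0.2646, 0.2459]
ee_rot: [3.141, 0.0, 1.715]
wrist_force: [-1.0, 0.3, 0.1]
width: 0.0939
finger_force: 0.0
```

```bash
python3 - <<'E'
from h import *
o=get_obs(); print({k:np.round(o[k],3).tolist() for k in("time","joint_positions","tool_pos","ee_rot","wrist_force")})
s=snapshot("wrist"); save(s,"w1.png"); print(-cam(s)[1].T@cam(s)[2])
for q,z in dict(nut=.08,nut_grip=.104,spindle_top=.124,stand=0).items():
    for r in place_of("wrist",q)[:2]: print(q,round(r["score"],2),np.round(r["pixel"]),np.round(ray(s,r["pixel"],z),4))
for c in("top","scene"):
    s=snapshot(c)
    for r in masks_of(c,"tray")[:2]:
        m=r["mask"].astype(np.uint8); cs=max(cv2.findContours(m,0,2)[0],key=cv2.contourArea)
        P=np.array([ray(s,p[0],.03)[:2] for p in cs],np.float32)
        print(c,r["score"],r["extent"],cv2.minAreaRect(P),)
    for q,z in dict(sample_ring=.005,sample_pin=.005).items():
        for r in place_of(c,q)[:1]: print(q,round(r["score"],2),np.round(r["pixel"]),np.round(ray(s,r["pixel"],z),4))
E
```

```text
{'time': 1.9, 'joint_positions': [-0.587, 0.119, 1.257, -0.0, 1.765, -0.731], 'tool_pos': [0.5, -0.265, 0.246], 'ee_rot': [3.141, 0.0, 1.715], 'wrist_force': [-0.998, 0.287, 0.134]}
[ 0.49150205 -0.19558767  0.42588014]
nut 0.81 [321. 189.] [ 0.4991 -0.2661  0.08  ]
nut 0.79 [216. 183.] [ 0.3847 -0.2759  0.08  ]
nut_grip 0.95 [439. 169.] [ 0.613 -0.224  0.104]
nut_grip 0.93 [273. 278.] [ 0.4608 -0.3669  0.104 ]
spindle_top 0.75 [320. 200.] [ 0.499  -0.2674  0.124 ]
stand 0.89 [321. 174.] [ 0.4981 -0.2617  0.    ]
top 0.65 [181.1, 169.4, 276.0, 240.9] ((0.5626591444015503, 0.21694423258304596), (0.16459906101226807, 0.2276848703622818), 12.188387870788574)
sample_ring 0.43 [243. 195.] [0.5912 0.1754 0.005 ]
sample_pin 0.43 [247. 215.] [0.532  0.1609 0.005 ]
scene 0.75 [349.1, 181.3, 457.3, 245.5] ((0.5786558389663696, 0.20972925424575806), (0.18806962668895721, 0.2505992352962494), 11.276268005371094)
sample_ring 0.77 [389. 222.] [0.5906 0.1714 0.005 ]
sample_pin 0.42 [378. 211.] [0.5432 0.1638 0.005 ]
```

View pics/w1.png

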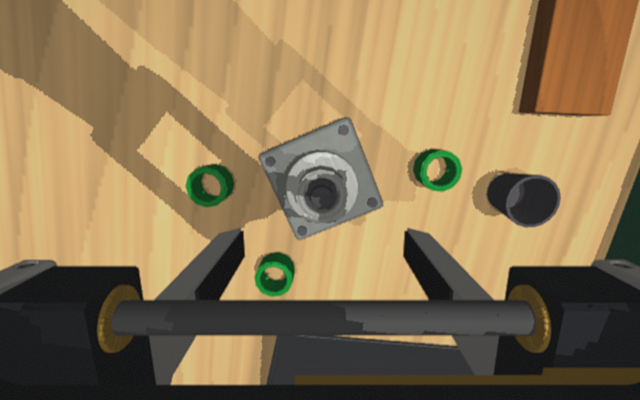

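The wrist view shows the nut on the stand at about (322,190), with the green look-alikes around it. The spindle axis is near (0.499, -0.266), and three measurements agree. I'll wind the wrist back further and go lower for a close look at the flats.

apply_moves:
  commands:
    - [0,0,0.12,0,0,-0.008,80]
    - [0,0,0.24,0,0,-0.016,80]
    - [0,0,0.36,0,0,-0.024,80]
    - [0,0,0.48,0,0,-0.032,80]
    - [0,0,0.6,-0.001,-0.001,-0.04,80]

```text
time: 3.05
tool_pos: [0.498, -0.2672, 0.2052]
ee_rot: [3.141, 0.0, 2.313]
wrist_force: [0.5, -0.6, -0.2]
width: 0.0751
finger_force: 0.0
```

apply_moves:
  commands:
    - [0,0,0.12,0,0,-0.008,80]
    - [0,0,0.24,0,0,-0.016,80]
    - [0,0,0.36,0,0,-0.024,80]
    - [0,0,0.48,0,0,-0.032,80]
    - [0,0,0.6,0,0,-0.04,80]

```text
time: 3.55
tool_pos: [0.4979, -0.2673, 0.1652]
ee_rot: [3.142, 0.0, 2.913]
wrist_force: [0.5, -0.4, 0.1]
width: 0.0753
finger_force: 0.0
```

apply_moves:
  commands:
    - [0,0,0.1,0,0,-0.008,80]
    - [0,0,0.2,0,0,-0.016,80]
    - [0,0,0.3,0,0,-0.024,80]
    - [0,0,0.4,0,0,-0.026,80]
    - [0,0,0.4,0,0,-0.026,80]

```text
time: 4.05
tool_pos: [0.4977, -0.267, 0.1389]
ee_rot: [3.141, -0.001, -2.975]
wrist_force: [-0.8, -0.3, -0.4]
width: 0.075
finger_force: 0.0
```

```bash
python3 - <<'E'
from h import *
o=get_obs(); print({k:np.round(o[k],4).tolist() for k in("time","joint_positions","tool_pos","ee_rot","wrist_force","width")})
s=snapshot("wrist"); save(s,"w2.png")
for q,z in dict(nut=.08,nut_grip=.104,spindle_top=.124).items():
    for r in place_of("wrist",q)[:2]: print(q,round(r["score"],2),np.round(r["pixel"]),np.round(ray(s,r["pixel"],z),4))
# rectify plane z=.114 (nut top flat) to a 6 px/mm picture, x right, y up
c=np.array([.499,-.266]); h=.045
Q=[(-h,h),(h,h),(h,-h),(-h,-h)]
src=np.float32([proj(s,[*(c+q),.1148]) for q in np.array(Q)])
H=cv2.getPerspectiveTransform(src,np.float32([[0,0],[540,0],[540,540],[0,540]]))
w=cv2.warpPerspective(s["pixels"],H,(540,540),flags=cv2.INTER_CUBIC)
cv2.imwrite("pics/w2r.png",w[:,:,::-1])
E
```

```text
{'time': 4.05, 'joint_positions': [-0.5929, 0.143, 1.4414, 0.0001, 1.5584, -2.3301], 'tool_pos': [0.4977, -0.267, 0.1389], 'ee_rot': [3.1407, -0.0009, -2.9752], 'wrist_force': [-0.8019, -0.2912, -0.4232], 'width': 0.075}
nut 0.83 [325. 217.] [ 0.5001 -0.2654  0.08  ]
nut 0.73 [332. 320.] [ 0.5885 -0.2442  0.08  ]
nut_grip 0.86 [335. 336.] [ 0.5853 -0.2428  0.104 ]
nut_grip 0.77 [317.  31.] [ 0.3782 -0.2904  0.104 ]
spindle_top 0.58 [324. 236.] [ 0.5004 -0.2657  0.124 ]
```

View pics/w2r.png

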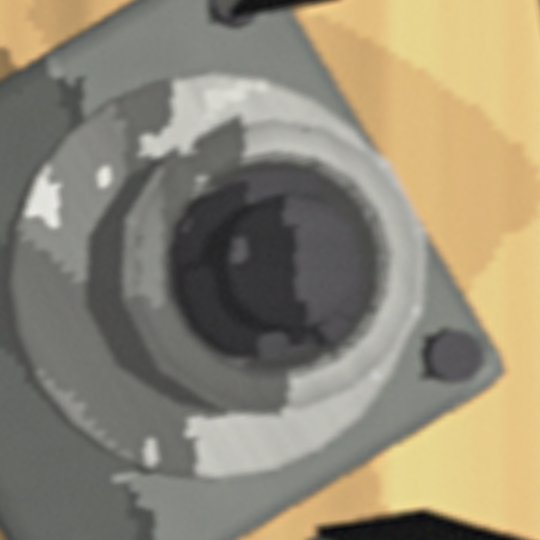

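The rectified view (6 px/mm) shows the nut's top centred near (272,265), which puts the axis at about (0.4995, -0.2655). Corners are visible near (103,340), (148,385) and (205,410), so flat normals lie at about 15° mod 30°. I'll refine that by fitting the outline.

```bash
python3 - <<'E'
from h import *
s=snapshot("wrist"); g=cv2.cvtColor(s["pixels"],cv2.COLOR_RGB2GRAY)
g=cv2.GaussianBlur(g,(0,0),.8).astype(np.float32)
gx=cv2.Sobel(g,cv2.CV_32F,1,0);gy=cv2.Sobel(g,cv2.CV_32F,0,1)
f,R,t=cam(s)
def outline(c,a,z,ap=.025):
    n=np.arange(12)*np.pi/6+a; u=np.linspace(-.9,.9,15)*ap*np.tan(np.pi/12)
    return np.concatenate([np.c_[c[0]+ap*np.cos(k)-u*np.sin(k),c[1]+ap*np.sin(k)+u*np.cos(k),0*u+z] for k in n]).reshape(12,15,3)
def P(X):
    C=X@R.T+t; return C[...,:2]/C[...,2:]*f+[s["cx"],s["cy"]]
def score(c,a,z):
    p=P(outline(c,a,z)).astype(np.float32); d=p[:,-1]-p[:,0]; n=np.stack([d[:,1],-d[:,0]],1); n/=np.linalg.norm(n,axis=1,keepdims=True)
    sx=cv2.remap(gx,p[...,0],p[...,1],1);sy=cv2.remap(gy,p[...,0],p[...,1],1)
    v=abs((sx*n[:,None,0]+sy*n[:,None,1]).mean(1)); return np.minimum(v,80).mean()
for name,zs in(("top",[.114]),("bot",[.08]),("both",[.114,.08])):
    r=[]
    for a in np.radians(np.arange(0,30,1)):
        best=max((sum(score((.4995+x,-.2655+y),a,z) for z in zs),x,y) for x in np.arange(-.003,.0031,.0005) for y in np.arange(-.003,.0031,.0005))
        r.append((round(float(best[0]),1),round(np.degrees(a)),round(best[1],4),round(best[2],4)))
    print(name,sorted(r)[::-1][:5],sorted(r)[:2])
b=P(outline((.4995,-.2655),np.radians(15),.08))
E
```

```text
top [(60.4, 29, np.float64(0.0005), np.float64(0.0005)), (60.4, 7, np.float64(0.0005), np.float64(-0.001)), (60.3, 9, np.float64(0.0005), np.float64(-0.0005)), (60.2, 28, np.float64(0.0005), np.float64(0.0005)), (60.2, 10, np.float64(0.0005), np.float64(-0.0005))] [(51.6, 18, np.float64(0.0), np.float64(0.0015)), (51.7, 19, np.float64(0.0), np.float64(0.0015))]
bot [(61.5, 3, np.float64(0.0), np.float64(0.0)), (61.4, 4, np.float64(0.0), np.float64(0.0)), (61.3, 5, np.float64(0.0), np.float64(0.0)), (61.3, 2, np.float64(0.0), np.float64(0.0)), (61.1, 6, np.float64(0.0), np.float64(0.0))] [(56.5, 15, np.float64(0.0005), np.float64(0.0)), (56.7, 16, np.float64(0.0005), np.float64(0.0))]
both [(119.4, 2, np.float64(0.0), np.float64(0.0)), (119.0, 5, np.float64(0.0005), np.float64(0.0)), (119.0, 4, np.float64(0.0005), np.float64(0.0)), (119.0, 3, np.float64(0.0), np.float64(0.0)), (118.9, 6, np.float64(0.0005), np.float64(0.0))] [(106.8, 17, np.float64(0.001), np.float64(0.0)), (107.5, 18, np.float64(0.0005), np.float64(0.0))]
```

The fit says about 3-4° and my eye says about 15°, so I'll check with an overlay.

```bash
python3 - <<'E'
from h import *
s=snapshot("wrist"); f,R,t=cam(s); K=4; x0,y0=[int(v) for v in proj(s,[.4995,-.2655,.1])-[48,60]]
im=s["pixels"][y0:y0+120,x0:x0+96,::-1]; im=cv2.resize(im,None,fx=K,fy=K,interpolation=cv2.INTER_CUBIC)
im=cv2.convertScaleAbs(im,alpha=1.2)
out=[]
for a in(4,19):
    m=im.copy()
    for z in(.08,.114):
        for k in np.arange(12)*30+a+15:
            r=.025/np.cos(np.pi/12); p=(proj(s,[.4998+r*np.cos(np.radians(k)),-.2655+r*np.sin(np.radians(k)),z])-[x0,y0]+.5)*K
            cv2.circle(m,tuple(int(v) for v in p),3,(0,0,255) if z>.1 else (255,0,0),-1)
    out.append(m)
cv2.imwrite("pics/ov.png",np.hstack(out))
E
```

```text
(no output)
```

View pics/ov.png

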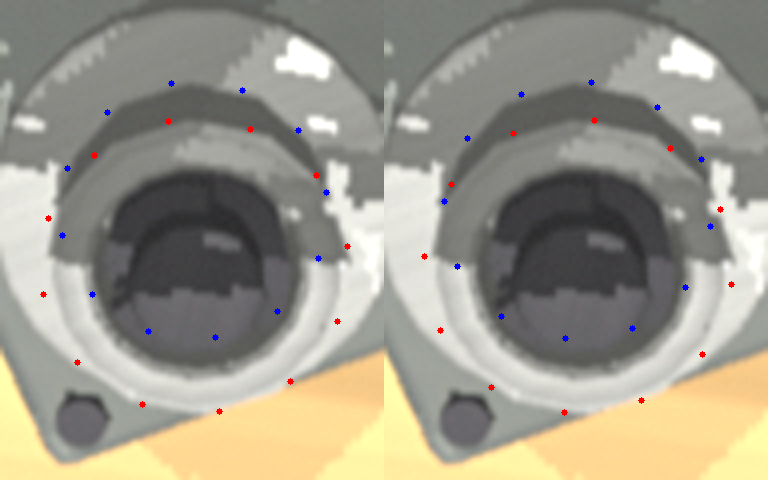

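The overlay shows the nut's underside corners at about (117,107), (190,86) and (262,98) in the left panel. These lie between the 4° and 19° markings, so the flats are at about 12° mod 30°. The tool yaw should be about 192.5°, a turn of +0.05. I'll descend and grip.

apply_moves:
  commands:
    - [0,0,0.05,0.002,0.0015,-0.015,80]
    - [0,0,0.05,0.002,0.0015,-0.03,80]
    - [0,0,0.05,0.002,0.0015,-0.045,80]
    - [0,0,0.05,0.002,0.0015,-0.053,80]
    - [0,0,0.05,0.002,0.0015,-0.053,80]

```text
time: 4.85
tool_pos: [0.4989, -0.2648, 0.0842]
ee_rot: [3.138, -0.003, -2.925]
wrist_force: [0.2, 0.2, 0.0]
width: 0.0751
finger_force: 0.0
```

apply_moves:
  commands:
    - [0,0,0,0,0,0,0]
    - [0,0,0,0,0,0,0]
    - [0,0,0,0,0,0,0]
    - [0,0,0,0,0,0,0]
    - [0,0,0,0,0,0,0]

```text
time: 5.35
tool_pos: [0.5005, -0.2656, 0.0874]
ee_rot: [-3.141, 0.001, -2.924]
wrist_force: [-0.6, 1.1, 2.3]
width: 0.0508
finger_force: 30.0
```

```bash
cat > st.py <<'E'
from h import *
o=get_obs(); print({k:np.round(o[k],4).tolist() for k in("time","joint_positions","tool_pos","ee_rot","wrist_force","wrist_torque","width","finger_force")})
E
python3 st.py
```

```text
{'time': 5.35, 'joint_positions': [-0.5881, 0.1751, 1.5093, 0.0003, 1.4559, -2.3761], 'tool_pos': [0.5005, -0.2656, 0.0874], 'ee_rot': [-3.1409, 0.0011, -2.9244], 'wrist_force': [-0.5519, 1.092, 2.2619], 'wrist_torque': [0.2571, -0.0508, -0.0142], 'width': 0.0508, 'finger_force': 30.0008}
```

Gripped at 50.8 mm with low forces. I'll turn clockwise, feeling for the climb.

apply_moves:
  commands:
    - [0,0,-0.04,0,0,0.0003,0]
    - [0,0,-0.08,0,0,0.0006,0]
    - [0,0,-0.12,0,0,0.0009,0]
    - [0,0,-0.16,0,0,0.0012,0]
    - [0,0,-0.2,0,0,0.0015,0]

```text
time: 5.85
tool_pos: [0.5002, -0.2655, 0.0876]
ee_rot: [3.142, -0.0, -3.126]
wrist_force: [0.3, -0.3, -2.0]
width: 0.0511
finger_force: 30.0
```

```bash
python3 st.py
```

```text
{'time': 5.85, 'joint_positions': [-0.5882, 0.1751, 1.5088, 0.0001, 1.4577, -2.1746], 'tool_pos': [0.5002, -0.2655, 0.0876], 'ee_rot': [3.1415, -0.0, -3.126], 'wrist_force': [0.3213, -0.2715, -1.9851], 'wrist_torque': [-0.015, -0.2935, -0.0357], 'width': 0.0511, 'finger_force': 29.9988}
```

apply_moves:
  commands:
    - [0,0,-0.06,0,0,0.0005,0]
    - [0,0,-0.12,0,0,0.001,0]
    - [0,0,-0.18,0,0,0.0014,0]
    - [0,0,-0.24,0,0,0.0017,0]
    - [0,0,-0.3,0,0,0.002,0]

```text
time: 6.35
tool_pos: [0.4999, -0.2655, 0.0893]
ee_rot: [3.142, -0.001, 2.856]
wrist_force: [1.1, -0.7, -2.3]
width: 0.0504
finger_force: 30.0
```

```bash
python3 st.py
```

```text
{'time': 6.35, 'joint_positions': [-0.5883, 0.174, 1.5067, -0.0001, 1.4616, -1.8737], 'tool_pos': [0.4999, -0.2655, 0.0893], 'ee_rot': [3.1415, -0.0007, 2.8562], 'wrist_force': [1.0883, -0.7191, -2.2633], 'wrist_torque': [-0.1138, -0.236, 0.0504], 'width': 0.0504, 'finger_force': 29.998}
```

apply_moves:
  commands:
    - [0,0,-0.05,0,0,0.0004,0]
    - [0,0,-0.1,0,0,0.0008,0]
    - [0,0,-0.15,0,0,0.0012,0]
    - [0,0,-0.2,0,0,0.0016,0]
    - [0,0,-0.25,0,0,0.002,0]

```text
time: 6.85
tool_pos: [0.4996, -0.2652, 0.091]
ee_rot: [-3.142, -0.002, 2.607]
wrist_force: [-0.5, 0.1, -2.5]
width: 0.0504
finger_force: 30.0
```

```bash
python3 st.py
```

```text
{'time': 6.85, 'joint_positions': [-0.5882, 0.1728, 1.5047, -0.0002, 1.466, -1.6241], 'tool_pos': [0.4996, -0.2652, 0.091], 'ee_rot': [-3.1415, -0.0019, 2.6067], 'wrist_force': [-0.5187, 0.105, -2.5443], 'wrist_torque': [-0.0283, -0.145, -0.0271], 'width': 0.0504, 'finger_force': 29.9982}
```

apply_moves:
  commands:
    - [0,0,-0.05,0,0,0.0004,0]
    - [0,0,-0.1,0,0,0.0008,0]
    - [0,0,-0.15,0,0,0.0012,0]
    - [0,0,-0.2,0,0,0.0016,0]
    - [0,0,-0.2,0,0,0.0016,0]

```text
time: 7.35
tool_pos: [0.4996, -0.2653, 0.0927]
ee_rot: [-3.141, -0.002, 2.409]
wrist_force: [0.3, 0.4, -2.9]
width: 0.0506
finger_force: 30.0
```

```bash
python3 st.py
```

```text
{'time': 7.35, 'joint_positions': [-0.5883, 0.1716, 1.5025, -0.0001, 1.4692, -1.4263], 'tool_pos': [0.4996, -0.2653, 0.0927], 'ee_rot': [-3.1413, -0.0016, 2.4088], 'wrist_force': [0.335, 0.3508, -2.8688], 'wrist_torque': [-0.0389, -0.1217, -0.0101], 'width': 0.0506, 'finger_force': 29.9998}
```

apply_moves:
  commands:
    - [0,0,-0.05,0,0,0.0004,0]
    - [0,0,-0.1,0,0,0.0008,0]
    - [0,0,-0.15,0,0,0.0012,0]
    - [0,0,-0.2,0,0,0.0016,0]
    - [0,0,-0.2,0,0,0.0016,0]

```text
time: 7.85
tool_pos: [0.4996, -0.2655, 0.094]
ee_rot: [-3.141, -0.001, 2.21]
wrist_force: [0.7, -1.9, -6.5]
width: 0.0509
finger_force: 30.0
```

```bash
python3 st.py
```

```text
{'time': 7.85, 'joint_positions': [-0.5884, 0.1708, 1.5006, -0.0006, 1.4717, -1.2272], 'tool_pos': [0.4996, -0.2655, 0.094], 'ee_rot': [-3.1405, -0.0013, 2.2097], 'wrist_force': [0.745, -1.8989, -6.5143], 'wrist_torque': [-0.2514, -0.1281, -0.0255], 'width': 0.0509, 'finger_force': 29.9993}
```

Thread contact, with a 6.5 N pull. From here I'll follow at about 5 mm/rad.

apply_moves:
  commands:
    - [0,0,-0.06,0,0,0.0003,0]
    - [0,0,-0.12,0,0,0.0006,0]
    - [0,0,-0.18,0,0,0.0009,0]
    - [0,0,-0.24,0,0,0.0012,0]
    - [0,0,-0.3,0,0,0.0015,0]

```text
time: 8.35
tool_pos: [0.4997, -0.2658, 0.0954]
ee_rot: [-3.14, -0.0, 1.908]
wrist_force: [0.3, -2.4, -6.0]
width: 0.0509
finger_force: 30.0
```

```bash
python3 st.py
```

```text
{'time': 8.35, 'joint_positions': [-0.5884, 0.17, 1.4986, -0.0009, 1.4739, -0.9258], 'tool_pos': [0.4997, -0.2658, 0.0954], 'ee_rot': [-3.1403, -0.0002, 1.9082], 'wrist_force': [0.2632, -2.3969, -6.0429], 'wrist_torque': [-0.3626, -0.2064, 0.0055], 'width': 0.0509, 'finger_force': 29.997}
```

apply_moves:
  commands:
    - [0,0,-0.06,0,0,0.0003,0]
    - [0,0,-0.12,0,0,0.0006,0]
    - [0,0,-0.18,0,0,0.0009,0]
    - [0,0,-0.24,0,0,0.0012,0]
    - [0,0,-0.3,0,0,0.0015,0]

```text
time: 8.85
tool_pos: [0.4996, -0.2661, 0.0968]
ee_rot: [-3.14, 0.001, 1.608]
wrist_force: [0.6, -2.4, -6.7]
width: 0.0509
finger_force: 30.0
```

apply_moves:
  commands:
    - [0,0,-0.06,0,0,0.0003,0]
    - [0,0,-0.12,0,0,0.0006,0]
    - [0,0,-0.18,0,0,0.0009,0]
    - [0,0,-0.24,0,0,0.0012,0]
    - [0,0,-0.3,0,0,0.0015,0]

```text
time: 9.35
tool_pos: [0.4994, -0.2664, 0.0983]
ee_rot: [-3.14, 0.002, 1.308]
wrist_force: [0.3, -3.3, -7.2]
width: 0.0506
finger_force: 30.0
```

apply_moves:
  commands:
    - [0,0,-0.06,0,0,0.0002,0]
    - [0,0,-0.12,0,0,0.0005,0]
    - [0,0,-0.18,0,0,0.0008,0]
    - [0,0,-0.24,0,0,0.001,0]
    - [0,0,-0.3,0,0,0.0013,0]

```text
time: 9.85
tool_pos: [0.4991, -0.2665, 0.0997]
ee_rot: [-3.14, 0.003, 1.008]
wrist_force: [-0.4, -3.9, -5.6]
width: 0.0507
finger_force: 30.0
```

apply_moves:
  commands:
    - [0,0,-0.06,0,0,0.0003,0]
    - [0,0,-0.12,0,0,0.0006,0]
    - [0,0,-0.18,0,0,0.0008,0]
    - [0,0,-0.24,0,0,0.0011,0]
    - [0,0,-0.3,0,0,0.0014,0]

```text
time: 10.35
tool_pos: [0.4987, -0.2664, 0.1011]
ee_rot: [-3.14, 0.003, 0.708]
wrist_force: [-1.7, -3.0, -4.8]
width: 0.051
finger_force: 30.0
```

apply_moves:
  commands:
    - [0,0,-0.06,0,0,0.0003,0]
    - [0,0,-0.12,0,0,0.0006,0]
    - [0,0,-0.18,0,0,0.0009,0]
    - [0,0,-0.24,0,0,0.0012,0]
    - [0,0,-0.3,0,0,0.0016,0]

```text
time: 10.85
tool_pos: [0.4984, -0.2662, 0.1026]
ee_rot: [-3.141, 0.004, 0.408]
wrist_force: [-2.0, -2.7, -5.9]
width: 0.0504
finger_force: 30.0
```

apply_moves:
  commands:
    - [0,0,-0.06,0,0,0.0003,0]
    - [0,0,-0.12,0,0,0.0006,0]
    - [0,0,-0.18,0,0,0.0009,0]
    - [0,0,-0.24,0,0,0.0012,0]
    - [0,0,-0.3,0,0,0.0015,0]

```text
time: 11.35
tool_pos: [0.4983, -0.266, 0.104]
ee_rot: [-3.141, 0.005, 0.108]
wrist_force: [-2.4, -2.2, -5.7]
width: 0.0511
finger_force: 30.0
```

Turned 3.25 rad so far; continuing to the thread's end.

apply_moves:
  commands:
    - [0,0,-0.06,0,0,0.0003,0]
    - [0,0,-0.12,0,0,0.0006,0]
    - [0,0,-0.18,0,0,0.0009,0]
    - [0,0,-0.24,0,0,0.0012,0]
    - [0,0,-0.3,0,0,0.0015,0]

```text
time: 11.85
tool_pos: [0.4982, -0.2658, 0.1055]
ee_rot: [3.141, 0.005, -0.192]
wrist_force: [-3.5, -2.1, -5.7]
width: 0.0508
finger_force: 30.0
```

apply_moves:
  commands:
    - [0,0,-0.06,0,0,0.0003,0]
    - [0,0,-0.12,0,0,0.0006,0]
    - [0,0,-0.18,0,0,0.0009,0]
    - [0,0,-0.24,0,0,0.0012,0]
    - [0,0,-0.3,0,0,0.0015,0]

```text
time: 12.35
tool_pos: [0.4984, -0.2654, 0.1074]
ee_rot: [3.14, 0.004, -0.492]
wrist_force: [-2.2, -1.4, -3.2]
width: 0.0507
finger_force: 30.0
```

apply_moves:
  commands:
    - [0,0,-0.06,0,0,0.0004,0]
    - [0,0,-0.12,0,0,0.0008,0]
    - [0,0,-0.18,0,0,0.0012,0]
    - [0,0,-0.24,0,0,0.0016,0]
    - [0,0,-0.3,0,0,0.002,0]

```text
time: 12.85
tool_pos: [0.4986, -0.2651, 0.1096]
ee_rot: [3.14, 0.004, -0.792]
wrist_force: [-3.0, 0.9, -3.3]
width: 0.0505
finger_force: 30.0
```

apply_moves:
  commands:
    - [0,0,-0.04,0,0,0.0005,0]
    - [0,0,-0.08,0,0,0.001,0]
    - [0,0,-0.12,0,0,0.0015,0]
    - [0,0,-0.16,0,0,0.002,0]
    - [0,0,-0.2,0,0,0.0025,0]

```text
time: 13.35
tool_pos: [0.4989, -0.2649, 0.1121]
ee_rot: [3.14, 0.003, -0.991]
wrist_force: [-0.4, 1.0, -2.8]
width: 0.0508
finger_force: 30.0
```

```bash
python3 st.py
```

```text
{'time': 13.35, 'joint_positions': [-0.5882, 0.1592, 1.4771, -0.0004, 1.509, 1.9735], 'tool_pos': [0.4989, -0.2649, 0.1121], 'ee_rot': [3.1398, 0.0033, -0.9909], 'wrist_force': [-0.4446, 1.032, -2.8005], 'wrist_torque': [0.2477, 0.3072, 0.0168], 'width': 0.0508, 'finger_force': 29.9983}
```

The nut is free: the force equals its weight at 25 mm up. Lifting straight up.

apply_moves:
  commands:
    - [0,0,0,0,0,0.004,0]
    - [0,0,0,0,0,0.008,0]
    - [0,0,0,0,0,0.013,0]
    - [0,0,0,0,0,0.018,0]
    - [0,0,0,0,0,0.024,0]

```text
time: 13.85
tool_pos: [0.5006, -0.2658, 0.138]
ee_rot: [-3.141, -0.001, -0.991]
wrist_force: [-0.5, -0.9, -1.8]
width: 0.0511
finger_force: 30.0
```

apply_moves:
  commands:
    - [0,0,0,0,0,0.01,0]
    - [0,0,0,0,0,0.022,0]
    - [0,0,0,0,0,0.036,0]
    - [0,0,0,0,0,0.05,0]
    - [0,0,0,0,0,0.06,0]

```text
time: 14.35
tool_pos: [0.5007, -0.2659, 0.1994]
ee_rot: [-3.141, -0.002, -0.991]
wrist_force: [1.0, -0.9, -2.6]
width: 0.0511
finger_force: 30.0
```

```bash
python3 - <<'E'
exec(open("st.py").read())
s=snapshot("top"); im=s["pixels"]
for r in masks_of("top","tray")[:1]:
    cs=max(cv2.findContours(r["mask"].astype(np.uint8),0,2)[0],key=cv2.contourArea)
    print(cv2.minAreaRect(np.array([ray(s,p[0],.03)[:2] for p in cs],np.float32)))
for n,d in (("e",.056),("o",0)):
    c=np.array([.5627-.211*d,.217+.977*d])
    print(n,c)
im=im.copy()
a=np.radians(12.2);ux=np.array([np.cos(a),np.sin(a)]);uy=np.array([-ux[1],ux[0]])
C=np.array([.5627,.217])
for q in [(-.08,-.1125),(.08,-.1125),(.08,.1125),(-.08,.1125),(-.08,0),(.08,0)]:
    p=proj(s,[*(C+q[0]*ux+q[1]*uy),.03]); im[int(round(p[1])),int(round(p[0]))]=[255,0,0]
p=proj(s,[*(C+.056*uy),.005]); im[int(round(p[1])),int(round(p[0]))]=[255,0,0]
cv2.imwrite("pics/tr.png",cv2.resize(im[155:255,170:290,::-1],None,fx=5,fy=5,interpolation=0))
E
```

```text
{'time': 14.35, 'joint_positions': [-0.5881, 0.1241, 1.3425, -0.0001, 1.6724, 1.9739], 'tool_pos': [0.5007, -0.2659, 0.1994], 'ee_rot': [-3.1406, -0.0024, -0.9912], 'wrist_force': [1.0371, -0.891, -2.5818], 'wrist_torque': [0.0862, 0.0059, 0.013], 'width': 0.0511, 'finger_force': 29.9994}
((0.5621846914291382, 0.21554537117481232), (0.1657574325799942, 0.22969701886177063), 12.576576232910156)
e [0.550884 0.271712]
o [0.5627 0.217 ]
```

View pics/tr.png

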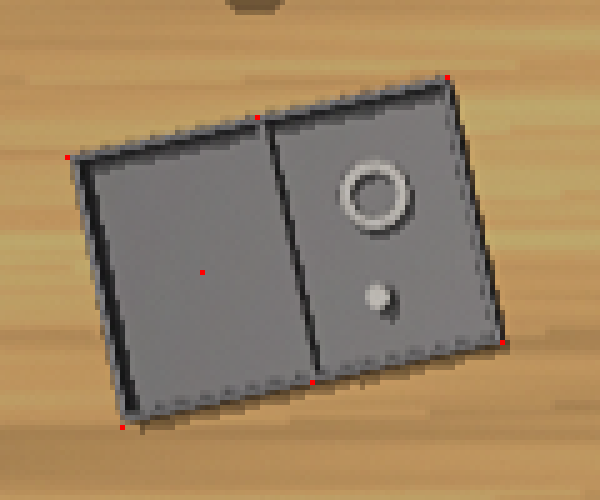

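The red marks match the tray, about one pixel (~3 mm) too far left. The centre of the empty compartment is therefore about (0.551, 0.268), clear of the ring at (375,195) and the pin at (380,297). I'll carry the nut over, turning so the fingers close along the compartment's long side.

apply_moves:
  commands:
    - [0,0,0.138,0.0025,0.027,0,0]
    - [0,0,0.276,0.005,0.053,0,0]
    - [0,0,0.414,0.0075,0.08,0,0]
    - [0,0,0.552,0.01,0.107,0,0]
    - [0,0,0.69,0.0125,0.1335,0,0]

```text
time: 14.95
tool_pos: [0.5123, -0.1308, 0.1963]
ee_rot: [-3.142, 0.001, -0.296]
wrist_force: [0.6, 0.5, -3.1]
width: 0.051
finger_force: 30.0
```

apply_moves:
  commands:
    - [0,0,0.138,0.0025,0.027,0,0]
    - [0,0,0.276,0.005,0.053,0,0]
    - [0,0,0.414,0.0075,0.08,0,0]
    - [0,0,0.552,0.01,0.107,0,0]
    - [0,0,0.69,0.0125,0.1335,0,0]

```text
time: 15.45
tool_pos: [0.5248, 0.0027, 0.1964]
ee_rot: [-3.141, 0.001, 0.395]
wrist_force: [0.2, -0.5, -2.6]
width: 0.0509
finger_force: 30.0
```

apply_moves:
  commands:
    - [0,0,0.138,0.0025,0.027,0,0]
    - [0,0,0.276,0.005,0.053,0,0]
    - [0,0,0.414,0.0075,0.08,0,0]
    - [0,0,0.552,0.01,0.107,0,0]
    - [0,0,0.69,0.0125,0.1335,0,0]

```text
time: 15.95
tool_pos: [0.5373, 0.1361, 0.1963]
ee_rot: [-3.141, 0.001, 1.085]
wrist_force: [0.8, -0.0, -2.9]
width: 0.0508
finger_force: 30.0
```

apply_moves:
  commands:
    - [0,0,0.138,0.0025,0.03,0,0]
    - [0,0,0.276,0.005,0.06,0,0]
    - [0,0,0.414,0.0075,0.09,0,0]
    - [0,0,0.552,0.01,0.12,0,0]
    - [0,0,0.69,0.0125,0.1335,0,0]

```text
time: 16.45
tool_pos: [0.5494, 0.2711, 0.1959]
ee_rot: [-3.14, -0.001, 1.777]
wrist_force: [-0.0, 0.6, -2.6]
width: 0.0509
finger_force: 30.0
```

```bash
python3 - <<'E'
exec(open("st.py").read())
s=snapshot("wrist"); save(s,"w3.png")
for q,z in dict(tray_empty=.005,sample_ring=.005,sample_pin=.005).items():
    for r in place_of("wrist",q)[:1]: print(q,round(r["score"],2),np.round(r["pixel"]),np.round(ray(s,r["pixel"],z),4))
E
```

```text
{'time': 16.45, 'joint_positions': [0.3652, 0.2304, 1.2265, 0.0011, 1.6862, 0.159], 'tool_pos': [0.5494, 0.2711, 0.1959], 'ee_rot': [-3.14, -0.0008, 1.7771], 'wrist_force': [-0.0319, 0.608, -2.6471], 'wrist_torque': [-0.0803, -0.0723, 0.058], 'width': 0.0509, 'finger_force': 29.9975}
tray_empty 0.96 [327. 186.] [0.555  0.2698 0.005 ]
sample_ring 0.62 [327. 227.] [0.5649 0.22   0.005 ]
```

View pics/w3.png

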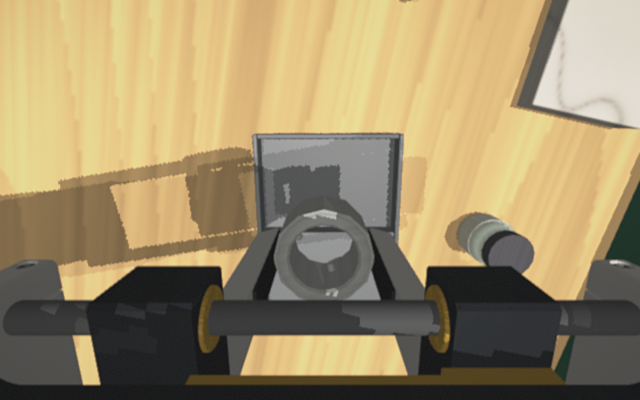

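The wrist view shows the nut held at about (325,250). The empty compartment is ahead of it, around (327,185), and square to the fingers. Descending.

apply_moves:
  commands:
    - [0,0,0,0.002,0,-0.02,0]
    - [0,0,0,0.002,0,-0.045,0]
    - [0,0,0,0.002,0,-0.07,0]
    - [0,0,0,0.002,0,-0.095,0]
    - [0,0,0,0.002,0,-0.115,0]

```text
time: 17.15
tool_pos: [0.5516, 0.2666, 0.0803]
ee_rot: [-3.14, 0.001, 1.764]
wrist_force: [0.2, 1.0, -2.8]
width: 0.0506
finger_force: 30.0
```

apply_moves:
  commands:
    - [0,0,0,0,0,-0.015,0]
    - [0,0,0,0,0,-0.03,0]
    - [0,0,0,0,0,-0.04,0]
    - [0,0,0,0,0,-0.048,0]
    - [0,0,0,0,0,-0.052,0]

```text
time: 17.65
tool_pos: [0.5521, 0.2684, 0.0295]
ee_rot: [-3.141, 0.0, 1.768]
wrist_force: [-0.3, 0.3, -3.5]
width: 0.0506
finger_force: 30.0
```

apply_moves:
  commands:
    - [0,0,0,0,0,-0.002,0]
    - [0,0,0,0,0,-0.004,0]
    - [0,0,0,0,0,-0.006,0]
    - [0,0,0,0,0,-0.008,0]
    - [0,0,0,0,0,-0.01,0]

```text
time: 18.15
tool_pos: [0.5523, 0.2686, 0.0201]
ee_rot: [3.141, -0.0, 1.769]
wrist_force: [-0.4, -0.0, -4.5]
width: 0.0509
finger_force: 30.0
```

apply_moves:
  commands:
    - [0,0,0,0,0,-0.001,0]
    - [0,0,0,0,0,-0.002,0]
    - [0,0,0,0,0,-0.003,0]
    - [0,0,0,0,0,-0.004,0]
    - [0,0,0,0,0,-0.005,0]

```text
time: 18.65
tool_pos: [0.5522, 0.2685, 0.015]
ee_rot: [3.141, -0.0, 1.769]
wrist_force: [-0.8, 0.6, -2.2]
width: 0.0508
finger_force: 30.0
```

apply_moves:
  commands:
    - [0,0,0,0,0,-0.0004,0]
    - [0,0,0,0,0,-0.0008,0]
    - [0,0,0,0,0,-0.0012,0]
    - [0,0,0,0,0,-0.0016,0]
    - [0,0,0,0,0,-0.0018,0]

```text
time: 19.15
tool_pos: [0.5521, 0.2685, 0.0132]
ee_rot: [3.142, -0.0, 1.769]
wrist_force: [-0.1, 1.0, -3.4]
width: 0.0504
finger_force: 30.0
```

apply_moves:
  commands:
    - [0,0,0,0,0,-0.0003,0]
    - [0,0,0,0,0,-0.0006,0]
    - [0,0,0,0,0,-0.0009,0]
    - [0,0,0,0,0,-0.0012,0]
    - [0,0,0,0,0,-0.0015,0]

```text
time: 19.65
tool_pos: [0.5521, 0.2685, 0.0124]
ee_rot: [3.141, 0.0, 1.769]
wrist_force: [-3.2, 0.1, 2.4]
width: 0.0509
finger_force: 30.0
```

Touched down lightly. Letting go and backing off straight up.

apply_moves:
  commands:
    - [0,0,0,0,0,0,57]
    - [0,0,0,0,0,0,62]
    - [0,0,0,0,0,0,68]
    - [0,0,0,0,0,0,74]
    - [0,0,0,0,0,0,74]

```text
time: 20.15
tool_pos: [0.5522, 0.2685, 0.0117]
ee_rot: [3.141, -0.0, 1.769]
wrist_force: [-0.2, -0.1, -0.5]
width: 0.0692
finger_force: 0.0
```

apply_moves:
  commands:
    - [0,0,0,0,0,0.005,74]
    - [0,0,0,0,0,0.015,74]
    - [0,0,0,0,0,0.03,74]
    - [0,0,0,0,0,0.05,74]
    - [0,0,0,0,0,0.07,74]

```text
time: 20.65
tool_pos: [0.5525, 0.2686, 0.084]
ee_rot: [3.14, -0.0, 1.769]
wrist_force: [0.5, 0.4, 0.1]
width: 0.0693
finger_force: 0.0
```

apply_moves:
  commands:
    - [0,0,0,0,0,0.02,74]
    - [0,0,0,0,0,0.05,74]
    - [0,0,0,0,0,0.08,74]
    - [0,0,0,0,0,0.1,74]
    - [0,0,0,0,0,0.1,74]

```text
time: 21.15
tool_pos: [0.5543, 0.2694, 0.188]
ee_rot: [3.131, -0.002, 1.769]
wrist_force: [0.3, 1.1, 0.6]
width: 0.0693
finger_force: 0.0
```

```bash
python3 - <<'E'
exec(open("st.py").read())
s=snapshot("wrist"); t=snapshot("scene")
cv2.imwrite("pics/fin.png",np.hstack([cv2.resize(s["pixels"],(400,250))[:,:,::-1],cv2.resize(t["pixels"][150:300,170:410],(400,250))[:,:,::-1]])); save(s,"fw.png")
for r in place_of("wrist","nut")[:2]: print(round(r["score"],2),np.round(r["pixel"]),np.round(ray(s,r["pixel"],.005),4))
E
```

```text
{'time': 21.15, 'joint_positions': [0.3604, 0.2309, 1.2415, 0.0, 1.6587, 0.1623], 'tool_pos': [0.5543, 0.2694, 0.188], 'ee_rot': [3.1312, -0.0017, 1.7689], 'wrist_force': [0.3122, 1.0896, 0.6319], 'wrist_torque': [-0.0093, -0.0883, 0.0553], 'width': 0.0693, 'finger_force': 0.0}
0.81 [318. 183.] [0.5503 0.2708 0.005 ]
```

View pics/fin.png

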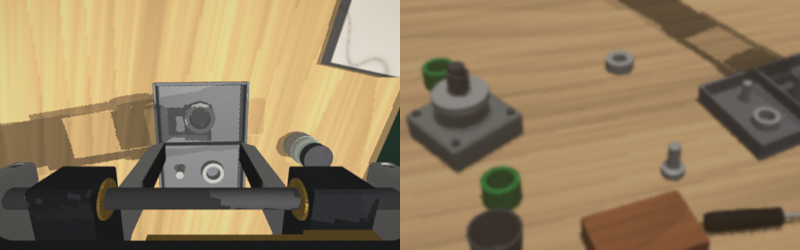

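The left picture shows the nut flat in the empty compartment at about (200,118), with the ring and pin undisturbed. The right one shows the bare spindle at about (458,75), with the green look-alikes, setting ring and plug gauge still standing.

```bash
python3 -c "from bench import *; print(close_job())"
```

```text
the job is handed in; nothing more can be done
None
```

The nut is unscrewed and standing flat, same way up, in the tray's empty compartment; the gripper is clear, nothing else looked disturbed in the last pictures, and the job was handed in at about 21 s with no verdict returned.

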